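# Feel for the heavy side of an eccentric rotor and hold it down

## Robot

A 7-joint arm with a two-finger parallel gripper is mounted at the origin on the work surface. World frame = base frame: x ahead of the robot, y to its left, z up, the work surface at z = 0. Lengths are in m, angles in degrees, forces in N, time in s.
With the tool pointing down it reaches from about 0.425 to 0.875 m from the base axis. Payload 4.7 kg.
Tool frame: the origin (TCP) lies at the very end of the fingers, on their centre line; the grasp point (between the pads) lies env.grip_point_offset behind it (env.grip_point_offset is the distance from the TCP to the grasp point, in m); z points along the fingers, y is the direction in which the jaws open and shut (so a half turn about z gives the same grasp; the last joint's range is limited). The gripper opens to 87 mm and grips with 3 to 60 N. Pads are 19 mm wide; open, the fingers measure 117 mm over their backs; the gripper's body (75 mm by 190 mm) begins 51 mm behind the grasp point.
Start: joints at [64.005, 18.392, -4.016, 83.108, 1.295, 78.541, -3.26], TCP at [0.293, -0.58, 0.223] pointing down, gripper open.
Joint ranges: [-163.93, 163.93], [-17.29, 119.83], [-79.2, 71.16], [3.27, 140.29], [-89.18, 269.18], [5.43, 117.66], [-154.24, 154.24]. Speed limits (degrees/s): [147.25, 147.25, 180, 180, 180, 180, 180].

## Interface

Orientations are given as [roll, pitch, yaw] about the fixed x, y, z axes, in that order (R = Rz(yaw) Ry(pitch) Rx(roll)).
In Python, from cell import env gives the robot as it stands.
- The arm moves only by the tool send_rows, never from a script. Its argument "plan" is a list of rows, each a list of 7 numbers: the finger opening in mm, from 0 to 87, then the shift along the tool's x, y, z in mm, then the turn, a rotation vector about the tool's x, y, z in rad. A call has 1 to 12 rows; each row shifts and turns the commanded pose from where the row before left it, along the tool's axes as they then stand; what a row does not reach is not made up. A row lasts 1/10 s, in which the tool goes at most 50 mm and 8.59 degrees, less where a joint would pass 70% of its speed; a pose out of reach is approached as far as the arm can. A call is refused whole if a number of a shift passes 50 or a number of a turn 0.15, either way. A call with a gripper value outside its range is refused whole. The fingers move at their own pace and stop on an object; "grip_force" is the grip in N (left out, the last holds). Time passes only in rows, so rows that do not move let the fingers close. It gives the time, the measured TCP pose, the force and the opening at its end, in the units of the state.
- env.get_obs(): the state, without advancing time (a new reading comes with each control period).
- env.read_camera(name): name is "scene" or "top"; returns the picture (400x640x3 uint8, red, green, blue); there is no depth.
- env.get_calibration(name): a dict with "fx", "fy", "cx", "cy" (pixels), "k1" (the pictures are not rectified: a ray, as slopes to the right and down, at radius r is drawn at 1 + k1 r^2 times it, then the intrinsics apply), "extrinsics" (4x4, takes a point from camera to world coordinates). Camera axes: x right, y down, z forward; pixel columns grow to the right and rows downward; lengths in m; the calibration is good to about 2 mm. A picture is of the moment at which its call begins. get_calibration takes no time and is no camera call.
- env.sign_off(): hands the job in, once; it reports no verdict.
Trained networks look in the newest picture that a camera, given by its name, has taken for a name from the list of things; names that differ only in an ending like _2 or _b are one class to them, and where a whole thing is asked for, a point or a joint stands for the part that bears it (a point fixed in the world has none). Each returns a list of dicts, best first, with "confidence" (0 to 1); they miss things now and then, are a little off and sometimes report something else, mostly with a low value. They report only what shows in the picture. A call takes as long as a camera call.
- env.regions_of(camera, query): "region" (400x640 bool, what is visible of it) and "rect" ([left, top, right, bottom] in pixels, round what is visible of it).
The state is a dict: "time_s": time; "qpos": joint angles; "joint_velocities": joint speeds; "effort": joint torques, N m; "tool_pos": TCP position; "tool_rot": TCP orientation; "force": force on the tool from outside, world axes, zero at the start; "wrist_torque": the same for the moment, N m; "grip_width": finger opening in m.
Only numpy, scipy, OpenCV 4.12 (cv2) and the standard library are available. Lean on these libraries where they do the work, as an engineer would, in place of code of your own. Each camera call takes 0.05 s, during which the arm holds its last target. There are 200 camera calls.

## Task

The round drum on the bench stand is the eccentric rotor of a vibrator motor whose drive is being repaired; its weight is hidden inside the closed drum, and from outside no side looks heavier. Take the red crank handle, work it round through at least half a turn to feel which side is heavy, then bring the heavy side to the bottom, within 15 degrees of straight down. Finish while still gripping the crank handle and holding it still there, and leave the other things on the bench where they are.

Things in the scene. Friction and masses are not known exactly. Their poses are not given: they have to be found in the camera images.
- axle (a point): centre of the upright circle, radius 55 mm, on which the crank handle's middle travels: a point on the level axle line, 170 mm above the bench. Its x axis runs along the axle from the crank side towards the drum, z is up, y is level. The handle's middle lies here at y = -55 sin(rotor), z = 55 cos(rotor) mm
- rotor (a joint): angle of drum and crank, rad: 0 with the crank handle straight up, growing clockwise seen from the crank side (looking towards the drum); no stop within four turns either way. The bearing is stiff: friction 0.42 N m (7.6 N at the handle), more than the weight's greatest torque, so the rotor stays where it is left. Felt in slow creeps both ways it cancels
- drum (a point): centre of the drum: closed, aluminium with a green band, 150 mm across, 60 mm thick, level axle (x axis towards the pedestal). Inside, about 0.8 kg sits 45 mm off the axle, fixed, but at another unknown angle to the crank each time: 5.8 to 7.1 N at the handle, added while it is being lifted at axle height, taken off while it sinks there, nothing when it is straight up or down
- stand: grey base plate (170 mm wide, 12 mm thick) and blue pedestal that carry the drum, fixed to the bench; origin under the pedestal, 100 mm behind the drum's front face. Its x axis points away from the crank side, parallel to the axle
- crank_handle: red round crank handle, 22 mm thick, 50 mm long, parallel to the axle; origin at its middle, 58 mm in front of the flat crank bar. It spins freely on its 10 mm steel pin, so it can be pinched from above, across the axle, and held so all round its circle. A short steel stub on the bar's other end balances crank and handle: only the hidden weight is off balance
- meter: yellow multimeter lying flat, 90 x 180 x 38 mm, origin under its centre; a bystander
- red_cup: red plastic cup, 68 mm across, 65 mm tall, origin under its centre; a bystander
- screwdriver: screwdriver with a red handle, lying flat along its x axis; a bystander
- blue_tin: low blue tin, 72 mm across, 45 mm tall, origin under its centre; a bystander

How it is judged:
By the outcome, as a careful person would: the job done as asked, in the order asked, and still so for the second after the job is handed in, while the arm keeps its last pose, push and grip.
It also fails if it takes over 72 s, if anything falls off the work surface, if the arm or the gripper's body presses on something with over 40 N, if the wrist force passes 120 N, or if a joint passes its speed limit or range.

## Working session

There is one attempt and no reset: what is moved stays moved. The work goes in short steps, Python scripts to look and compute and a tool call to move; the robot and the scene stay as the last step left them, time stands still between calls to the robot, and variables do not carry over. Pictures are saved under pics/ and viewed, about 8 in all and at most 12, crops included, and the job is handed in when it is done.

Besides the shell and the picture viewer there is one more tool, called after "Call:" as name(argument=value, ...) on one line, values as JSON. send_rows: Moves the arm, as the interface text tells. Its arguments: {"type":"object","properties":{"plan":{"type":"array"},"grip_force":{"type":"number"}},"required":["plan"]}

```bash
ls; mkdir -p pics; cat > h.py <<'E'
from cell import env
import numpy as np, cv2
from scipy.spatial.transform import Rotation as R
def ray(cam,u,v):
    c=env.get_calibration(cam); x=(u-c['cx'])/c['fx']; y=(v-c['cy'])/c['fy']
    K=np.array([[1,0,0],[0,1,0],[0,0,1.]])
    rd=np.hypot(x,y); r=rd
    for _ in range(30): r=rd/(1+c['k1']*r*r)
    s=r/rd if rd>0 else 1
    E=np.array(c['extrinsics']); d=E[:3,:3]@np.array([x*s,y*s,1]); return E[:3,3],d/np.linalg.norm(d)
def tri(*rs):
    A=0;b=0
    for o,d in rs:
        P=np.eye(3)-np.outer(d,d);A=A+P;b=b+P@o
    return np.linalg.solve(A,b)
def atz(cam,u,v,z):
    o,d=ray(cam,u,v); return o+d*(z-o[2])/d[2]
def proj(cam,p):
    c=env.get_calibration(cam);E=np.array(c['extrinsics']);q=E[:3,:3].T@(np.array(p)-E[:3,3]);x,y=q[:2]/q[2];k=1+c['k1']*(x*x+y*y)
    return np.array([c['fx']*x*k+c['cx'],c['fy']*y*k+c['cy']])
E
python3 - <<'E'
from h import *
for c in('scene','top'):
    im=env.read_camera(c); cv2.imwrite(f'pics/{c}0.png',im[:,:,::-1])
    print(c,np.round(env.get_calibration(c)['extrinsics'],3).tolist())
    for n in('crank_handle','drum','stand','meter','red_cup','screwdriver','blue_tin'):
        for r in env.regions_of(c,n)[:2]:
            m=r['region'];ys,xs=np.nonzero(m);print(n,round(r['confidence'],2),np.round(r['rect']),xs.mean().round(1),ys.mean().round(1))
o=env.get_obs();print(o['tool_pos'],o['tool_rot'],o['force'],env.grip_point_offset,o['time_s'])
E
```

```text
pics
scene [[0.789, 0.512, -0.339, 0.943], [0.614, -0.65, 0.448, -0.492], [0.009, -0.561, -0.828, 1.162], [0.0, 0.0, 0.0, 1.0]]
crank_handle 0.67 [348. 213. 358. 246.] 352.7 230.8
drum 0.69 [318. 181. 371. 240.] 345.9 207.7
stand 0.92 [311. 174. 377. 256.] 345.1 218.6
meter 0.93 [378. 135. 414. 180.] 394.6 156.3
red_cup 0.66 [328. 131. 350. 158.] 338.8 145.1
red_cup 0.64 [254. 345. 276. 371.] 265.7 358.8
screwdriver 0.96 [145. 318. 209. 338.] 168.6 325.9
blue_tin 0.79 [329. 132. 350. 156.] 339.1 145.0
top [[-0.027, -0.987, 0.16, 0.343], [-1.0, 0.025, -0.014, 0.038], [0.01, -0.16, -0.987, 1.315], [0.0, 0.0, 0.0, 1.0]]
crank_handle 0.48 [297. 145. 329. 159.] 315.2 148.3
drum 0.76 [272. 140. 329. 204.] 294.8 172.2
stand 0.83 [248. 142. 329. 225.] 286.1 186.3
meter 0.92 [148. 185. 209. 224.] 178.3 202.0
red_cup 0.68 [422. 150. 440. 170.] 427.5 159.4
red_cup 0.2 [246. 142. 327. 224.] 285.8 186.4
screwdriver 0.85 [442. 214. 471. 263.] 459.3 243.3
blue_tin 0.63 [192. 250. 216. 268.] 203.1 258.3
[ 0.29307811 -0.5802174   0.22260285] [1.79992949e+02 3.51150334e-03 2.68010158e+01] [ 0.97681165  0.48709678 -0.10829027] 0.0187 0.8
```

View pics/scene0.png

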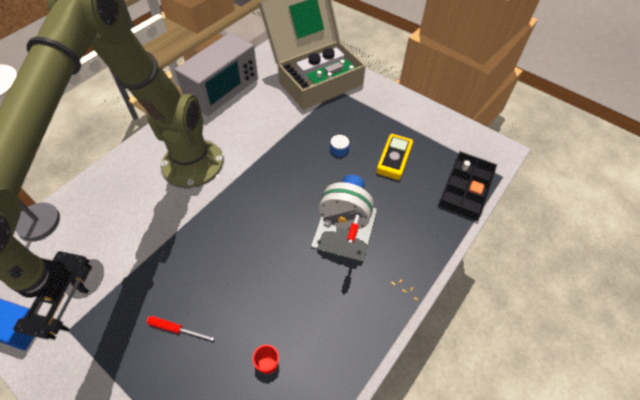

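View pics/top0.png

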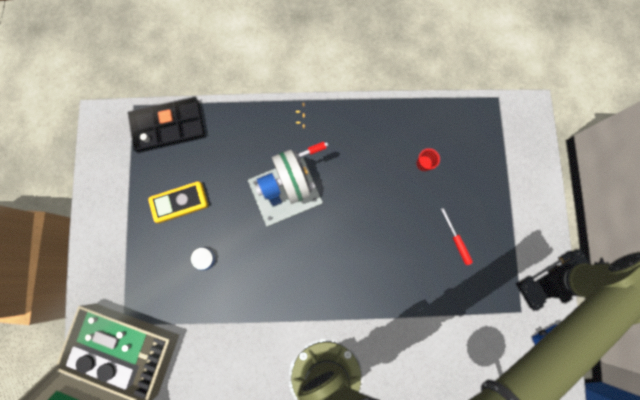

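```bash
python3 - <<'E'
from h import *
ims={c:cv2.imread(f'pics/{c}0.png') for c in('scene','top')}
res={}
for c,(x0,y0,x1,y1) in dict(scene=(330,200,375,260),top=(295,130,345,170)).items():
    im=ims[c].astype(int);m=(im[:,:,2]>110)&(im[:,:,2]>2*im[:,:,1])&(im[:,:,2]>2*im[:,:,0])
    k=np.zeros_like(m);k[y0:y1,x0:x1]=1;ys,xs=np.nonzero(m&k)
    P=np.c_[xs,ys].astype(float);mu=P.mean(0);w,v=np.linalg.eigh(np.cov((P-mu).T));t=(P-mu)@v[:,1]
    res[c]=(mu,mu+v[:,1]*t.min(),mu+v[:,1]*t.max());print(c,len(P),[r.round(1) for r in res[c]])
print('mid',tri(ray('scene',*res['scene'][0]),ray('top',*res['top'][0])))
for a in(1,2):
  for b in(1,2):
    p=tri(ray('scene',*res['scene'][a]),ray('top',*res['top'][b]));print(a,b,p,proj('scene',p)-res['scene'][a])
# stand plate corners region via white-ish plate in top
a=cv2.resize(ims['scene'][165:270,290:400],None,fx=5,fy=5,interpolation=cv2.INTER_CUBIC)
b=cv2.resize(ims['top'][130:235,235:345],None,fx=5,fy=5,interpolation=cv2.INTER_CUBIC)
cv2.imwrite('pics/crop.png',cv2.resize(np.hstack([a,b]),(800,382)))
E
```

```text
scene 132 [array([352.4, 231.3]), array([354.9, 223.3]), array([349.7, 240. ])]
top 135 [array([316.7, 147.6]), array([324.6, 144.8]), array([308.5, 150.4])]
mid [0.68352317 0.01265248 0.21402653]
1 1 [ 0.68258007 -0.00070616  0.26712633] [-4.50054016  0.89110189]
1 2 [0.67495515 0.03622564 0.2160562 ] [-0.39983563  0.09056676]
2 1 [ 0.69225988 -0.01075255  0.20994803] [-0.21069524  0.0459616 ]
2 2 [0.68475933 0.02717526 0.15424133] [ 3.89645467 -0.9746132 ]
```

View pics/crop.png

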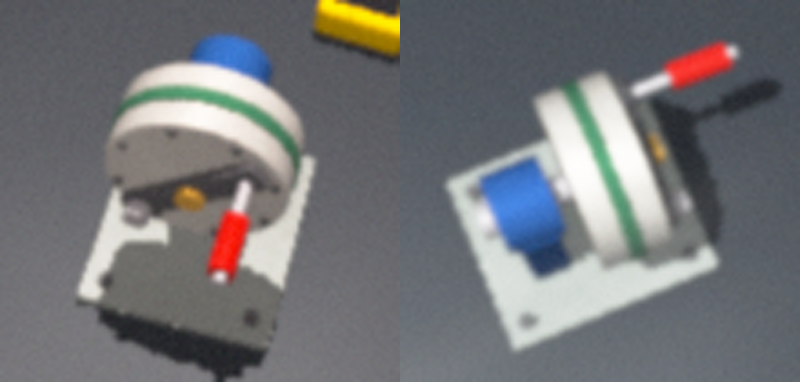

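```bash
python3 - <<'E'
from h import *
f=lambda c,x,y:(290+x*110/400,165+y*105/382) if c=='scene' else (235+(x-400)*110/400,130+y*105/382)
bl,br,tl=[atz('top',*f('top',*p),.012) for p in((515,350),(718,265),(446,185))]
sb=[atz('scene',*f('scene',*p),.012) for p in((78,302),(265,350),(314,160))]
print(bl,br,tl,sb)
for a,b in((br,bl),(sb[1],sb[2])): print('axle yaw',np.degrees(np.arctan2(*(b-a)[1::-1])))
print('perp',np.degrees(np.arctan2(*(tl-bl)[1::-1])),np.degrees(np.arctan2(*(sb[1]-sb[0])[1::-1])),np.linalg.norm(tl-bl))
h=tri(ray('scene',*f('scene',188,197)),ray('top',*f('top',656,147)));print('hub',h,proj('top',h)-f('top',656,147))
M=np.array([.6835,.0127,.214])
for yaw in(107,110,113):
    a=np.radians(yaw);X=np.array([np.cos(a),np.sin(a),0]);Y=np.array([-np.sin(a),np.cos(a),0])
    d=M-h;print(yaw,'along',d@X,'y',d@Y)
E
```

```text
[0.48201416 0.17852473 0.012     ] [ 0.55490808 -0.00667813  0.012     ] [0.63561136 0.24076825 0.012     ] [array([ 0.56287936, -0.0078663 ,  0.012     ]), array([0.71596861, 0.05388366, 0.012     ]), array([0.64249973, 0.24189266, 0.012     ])]
axle yaw 111.4840830674463
axle yaw 111.34422736325907
perp 22.05969243097648 21.967138895111898 0.16572977347080847
hub [0.62658263 0.04677925 0.17607119] [-0.2862344  -0.26807149]
107 along -0.04923117931317013 y -0.044466537957763064
110 along -0.051490908477762776 y -0.04182903726658493
113 along -0.05360950464130704 y -0.03907688609175982
```

Call:
send_rows(plan=[[87,41,-23.5,-10,0,0,0],[87,41,-23.5,-10,0,0,0],[87,41,-23.5,-10,0,0,0],[87,41,-23.5,-10,0,0,0],[87,41,-23.5,-10,0,0,0],[87,41,-23.5,-10,0,0,0],[87,41,-23.5,-10,0,0,0],[87,41,-23.5,-10,0,0,0],[87,41,-23.5,0,0,0,0],[87,41,-23.5,0,0,0,0],[87,41,-23.5,0,0,0,0],[87,41,-23.5,0,0,0,0]])

```text
time_s: 2.0
tool_pos: [0.6059, -0.1051, 0.3029]
tool_rot: [180.0, -0.0, 26.8]
force: [1.2, -0.3, 0.3]
grip_width: 0.0871
```

Call:
send_rows(plan=[[87,0,0,0,0,0,-0.148],[87,0,0,0,0,0,-0.148],[87,0,0,0,0,0,-0.148],[87,0,0,0,0,0,-0.148],[87,0,0,0,0,0,-0.148],[87,0,0,0,0,0,-0.148],[87,0,0,0,0,0,-0.148],[87,0,0,0,0,0,-0.148],[87,0,0,0,0,0,-0.148],[87,0,0,0,0,0,-0.148],[87,0,0,0,0,0,0],[87,0,0,0,0,0,0]])

```text
time_s: 3.2
tool_pos: [0.605, -0.1067, 0.3025]
tool_rot: [180.0, 0.0, 111.4]
force: [-0.0, -0.4, 0.6]
grip_width: 0.0869
```

Call:
send_rows(plan=[[87,0,38.5,0,0,0,0],[87,0,38.5,0,0,0,0],[87,0,38.5,0,0,0,0],[87,39,0,0,0,0,0],[87,40,0,0,0,0,0],[87,0,0,20,0,0,0],[87,0,0,0,0,0,0]])

```text
time_s: 3.9
tool_pos: [0.6821, 0.0108, 0.2802]
tool_rot: [-179.8, -0.0, 111.6]
force: [0.0, -1.9, -0.6]
grip_width: 0.087
```

```bash
cat > look.py <<'E'
from h import *
import sys
n=sys.argv[1]
o=[]
for c,(x,y) in dict(scene=(290,150),top=(250,90)).items():
    im=env.read_camera(c)[:,:,::-1]; o.append(cv2.resize(im[y:y+120,x:x+120],(400,400),interpolation=cv2.INTER_CUBIC))
cv2.imwrite(f'pics/{n}.png',np.hstack(o))
ob=env.get_obs();print(ob['tool_pos'],ob['tool_rot'],ob['force'])
p=np.array(ob['tool_pos']);print(proj('scene',p),proj('top',p))
E
python3 look.py above
```

```text
[0.68337167 0.00775247 0.28225407] [-1.79921859e+02  5.91758304e-02  1.11416747e+02] [-0.0244277   0.21674191  1.4684446 ]
[353.06315997 218.93589646] [318.57317528 139.78257509]
```

View pics/above.png

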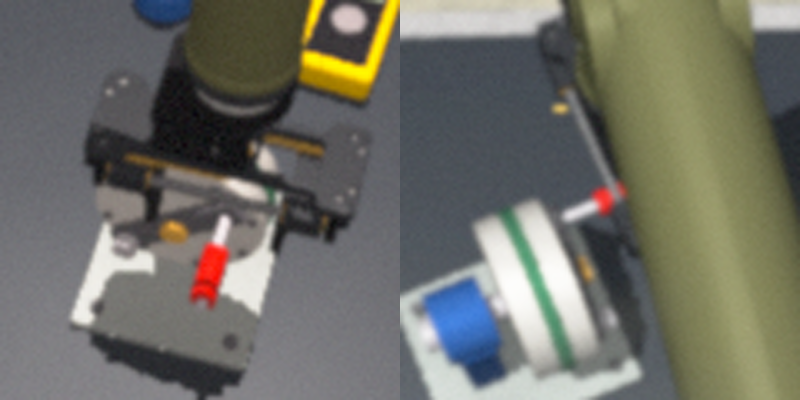

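Call:
send_rows(plan=[[87,0,0,30,0,0,0],[87,0,0,30,0,0,0],[87,0,0,20,0,0,0],[87,0,0,11,0,0,0],[87,0,0,0,0,0,0]])

```text
time_s: 4.5
tool_pos: [0.683, 0.0077, 0.1904]
tool_rot: [-179.9, -0.0, 111.5]
force: [0.0, 0.6, -0.6]
grip_width: 0.0871
```

Call:
send_rows(plan=[[10,0,0,0,0,0,0],[10,0,0,0,0,0,0],[10,0,0,0,0,0,0],[10,0,0,0,0,0,0],[10,0,0,0,0,0,0],[10,0,0,0,0,0,0],[10,0,0,0,0,0,0],[10,0,0,0,0,0,0],[10,0,0,0,0,0,0],[10,0,0,0,0,0,0]], grip_force=30)

```text
time_s: 5.5
tool_pos: [0.6848, 0.0099, 0.1918]
tool_rot: [179.8, 0.0, 111.6]
force: [4.4, 1.6, -2.1]
grip_width: 0.0212
```

```bash
python3 look.py grip
```

```text
[0.68483596 0.00993883 0.19183368] [1.79790181e+02 1.68935737e-02 1.11610848e+02] [ 5.47848455  0.57291204 -1.66474546]
[351.13799775 236.53684904] [317.20617374 149.12373191]
```

View pics/grip.png

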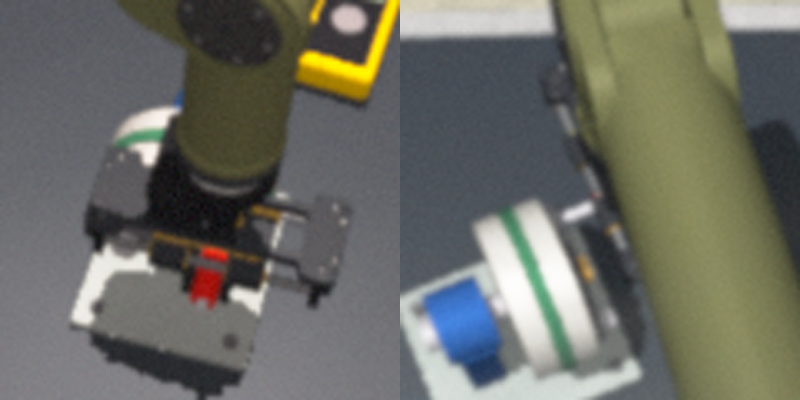

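Call:
send_rows(plan=[[10,0,1.75,2.28,0,0,0],[10,0,1.75,2.28,0,0,0],[10,0,1.75,2.28,0,0,0],[10,0,1.75,2.28,0,0,0],[10,0,1.75,2.28,0,0,0]])

```text
time_s: 6.1
tool_pos: [0.6921, 0.0128, 0.1803]
tool_rot: [179.9, 0.0, 111.6]
force: [3.8, 0.9, 3.7]
grip_width: 0.021
```

Call:
send_rows(plan=[[10,0,1.1,2.65,0,0,0],[10,0,1.1,2.65,0,0,0],[10,0,1.1,2.65,0,0,0],[10,0,1.1,2.65,0,0,0],[10,0,1.1,2.65,0,0,0]])

```text
time_s: 6.6
tool_pos: [0.6968, 0.0146, 0.1663]
tool_rot: [-180.0, 0.0, 111.6]
force: [3.8, 1.1, 1.9]
grip_width: 0.021
```

Call:
send_rows(plan=[[10,0,0.38,2.85,0,0,0],[10,0,0.38,2.85,0,0,0],[10,0,0.38,2.85,0,0,0],[10,0,0.38,2.85,0,0,0],[10,0,0.38,2.85,0,0,0]])

```text
time_s: 7.1
tool_pos: [0.6978, 0.015, 0.1519]
tool_rot: [-179.9, -0.0, 111.6]
force: [1.7, 0.8, 1.2]
grip_width: 0.0213
```

Call:
send_rows(plan=[[10,0,-0.38,2.85,0,0,0],[10,0,-0.38,2.85,0,0,0],[10,0,-0.38,2.85,0,0,0],[10,0,-0.38,2.85,0,0,0],[10,0,-0.38,2.85,0,0,0]])

```text
time_s: 7.6
tool_pos: [0.6953, 0.014, 0.1378]
tool_rot: [-179.8, -0.0, 111.6]
force: [-1.5, -0.7, 3.8]
grip_width: 0.0213
```

```bash
python3 -c "
from h import *
o=env.get_obs();print(o['tool_pos'],o['force'],o['wrist_torque'],o['grip_width'],o['time_s'],o['qpos'],o['joint_velocities'])"
```

```text
[0.69526897 0.01401572 0.13782995] [-1.53719585 -0.71425449  3.78828915] [-0.20420261  0.44215891  0.01232247] 0.021294979800607534 7.6 [ 21.45211599  30.91550376 -35.30664416  80.70171429  18.00604023
  74.21729282   6.65026776] [ 0.2266108   0.72083135  0.39162321  2.5658666   0.43370863 -2.35217108
 -0.31997995]
```

Call:
send_rows(plan=[[10,0,-1.1,2.65,0,0,0],[10,0,-1.1,2.65,0,0,0],[10,0,-1.1,2.65,0,0,0],[10,0,-1.1,2.65,0,0,0],[10,0,-1.1,2.65,0,0,0]])

```text
time_s: 8.1
tool_pos: [0.6898, 0.0119, 0.1253]
tool_rot: [-179.8, 0.0, 111.6]
force: [-7.8, -2.4, 9.0]
grip_width: 0.0214
```

Call:
send_rows(plan=[[10,0,-1.75,2.28,0,0,0],[10,0,-1.75,2.28,0,0,0],[10,0,-1.75,2.28,0,0,0],[10,0,-1.75,2.28,0,0,0],[10,0,-1.75,2.28,0,0,0]])

```text
time_s: 8.6
tool_pos: [0.6825, 0.009, 0.1156]
tool_rot: [-179.9, 0.0, 111.6]
force: [-7.8, -0.7, 15.8]
grip_width: 0.0212
```

Call:
send_rows(plan=[[10,0,-2.28,1.75,0,0,0],[10,0,-2.28,1.75,0,0,0],[10,0,-2.28,1.75,0,0,0],[10,0,-2.28,1.75,0,0,0],[10,0,-2.28,1.75,0,0,0]])

```text
time_s: 9.1
tool_pos: [0.6742, 0.0058, 0.1085]
tool_rot: [179.8, 0.1, 111.6]
force: [-4.1, -0.3, 16.7]
grip_width: 0.0215
```

Call:
send_rows(plan=[[10,0,-2.65,1.1,0,0,0],[10,0,-2.65,1.1,0,0,0],[10,0,-2.65,1.1,0,0,0],[10,0,-2.65,1.1,0,0,0],[10,0,-2.65,1.1,0,0,0]])

```text
time_s: 9.6
tool_pos: [0.6645, 0.0019, 0.1034]
tool_rot: [179.4, 0.1, 111.6]
force: [1.6, 2.2, 12.7]
grip_width: 0.021
```

Call:
send_rows(plan=[[10,0,-2.85,0.38,0,0,0],[10,0,-2.85,0.38,0,0,0],[10,0,-2.85,0.38,0,0,0],[10,0,-2.85,0.38,0,0,0],[10,0,-2.85,0.38,0,0,0]])

```text
time_s: 10.1
tool_pos: [0.6523, -0.0028, 0.1004]
tool_rot: [179.3, 0.1, 111.7]
force: [8.5, 2.0, 5.0]
grip_width: 0.021
```

Call:
send_rows(plan=[[10,0,-2.85,-0.38,0,0,0],[10,0,-2.85,-0.38,0,0,0],[10,0,-2.85,-0.38,0,0,0],[10,0,-2.85,-0.38,0,0,0],[10,0,-2.85,-0.38,0,0,0]])

```text
time_s: 10.6
tool_pos: [0.6387, -0.0081, 0.1008]
tool_rot: [179.3, 0.1, 111.7]
force: [9.3, 2.5, -1.9]
grip_width: 0.0211
```

```bash
cat > d.py <<'E'
import numpy as np
from scipy.optimize import least_squares
F='''.6921 .0128 .1803 3.8 .9 3.7
.6968 .0146 .1663 3.8 1.1 1.9
.6978 .015 .1519 1.7 .8 1.2
.6953 .014 .1378 -1.5 -.7 3.8
.6898 .0119 .1253 -7.8 -2.4 9
.6825 .009 .1156 -7.8 -.7 15.8
.6742 .0058 .1085 -4.1 -.3 16.7
.6645 .0019 .1034 1.6 2.2 12.7
.6523 -.0028 .1004 8.5 2 5
.6387 -.0081 .1008 9.3 2.5 -1.9'''
B=''
def rows(s): return np.array([l.split() for l in s.strip().split('\n')],float) if s.strip() else np.zeros((0,6))
def go(F,B):
    a=np.radians(111.6);e=np.array([np.sin(a),-np.cos(a)])
    D=np.vstack([rows(F),rows(B)]);s=np.r_[np.ones(len(rows(F))),-np.ones(len(rows(B)))]
    t=D[:,:2]@e*1e3;z=D[:,2]*1e3+18.7
    r=least_squares(lambda p:np.hypot(t-p[0],z-p[1])-55,[600,170]).x
    th=np.arctan2(t-r[0],z-r[1])
    ft=D[:,3:5]@e; T=-(ft*np.cos(th)-D[:,5]*np.sin(th)); N=-(ft*np.sin(th)+D[:,5]*np.cos(th))
    print('centre',r,'res',(np.hypot(t-r[0],z-r[1])-55).round(1))
    for q in zip(np.degrees(th)%360,s,T,N): print('th %.0f dir %d  Tdrive %.1f  Nout %.1f'%q)
    A=np.c_[s,np.sin(th),np.cos(th)];c,*_=np.linalg.lstsq(A,T,rcond=None)
    print('fric',c[0],'amp',np.hypot(c[1],c[2]),'res',(T-A@c).round(1))
    # drive to lift = W sin(phi), phi = th - th_bottom
    print('rotor for heavy-down',np.degrees(np.arctan2(-c[2],c[1]))%360)
if __name__=='__main__': go(F,B)
E
python3 d.py
```

```text
centre [599.43336555 173.70666972] res [-0.1 -0.  -0.  -0.   0.   0.1  0.1  0.  -0.1 -0.1]
th 63 dir 1  Tdrive 1.5  Nout -5.1
th 78 dir 1  Tdrive 1.1  Nout -4.2
th 93 dir 1  Tdrive 1.3  Nout -1.8
th 108 dir 1  Tdrive 3.1  Nout 2.8
th 123 dir 1  Tdrive 3.2  Nout 11.7
th 136 dir 1  Tdrive 5.7  Nout 16.6
th 148 dir 1  Tdrive 5.6  Nout 16.2
th 160 dir 1  Tdrive 6.6  Nout 11.1
th 174 dir 1  Tdrive 9.1  Nout 4.0
th 189 dir 1  Tdrive 9.7  Nout -0.4
fric 6.96987933376897 amp 5.7710944265180135 res [ 0.3 -0.2 -0.5  0.5 -0.5  0.9 -0.3 -0.6  0.6 -0.2]
rotor for heavy-down 157.83943939563196
```

Call:
send_rows(plan=[[10,0,-2.75,-0.82,0,0,0],[10,0,-2.75,-0.82,0,0,0],[10,0,-2.75,-0.82,0,0,0],[10,0,-2.75,-0.82,0,0,0],[10,0,-2.75,-0.82,0,0,0]])

```text
time_s: 11.1
tool_pos: [0.6262, -0.013, 0.1047]
tool_rot: [179.3, 0.1, 111.7]
force: [11.5, 3.9, -2.5]
grip_width: 0.0213
```

Call:
send_rows(plan=[[10,0,-2.45,-1.5,0,0,0],[10,0,-2.45,-1.5,0,0,0],[10,0,-2.45,-1.5,0,0,0],[10,0,-2.45,-1.5,0,0,0],[10,0,-2.45,-1.5,0,0,0]])

```text
time_s: 11.6
tool_pos: [0.615, -0.0174, 0.112]
tool_rot: [179.3, 0.0, 111.7]
force: [12.0, 3.9, -5.0]
grip_width: 0.0211
```

Call:
send_rows(plan=[[10,0,-1.98,-2.08,0,0,0],[10,0,-1.98,-2.08,0,0,0],[10,0,-1.98,-2.08,0,0,0],[10,0,-1.98,-2.08,0,0,0],[10,0,-1.98,-2.08,0,0,0]])

```text
time_s: 12.1
tool_pos: [0.6058, -0.021, 0.122]
tool_rot: [179.3, 0.0, 111.7]
force: [13.3, 3.9, -7.0]
grip_width: 0.0211
```

Call:
send_rows(plan=[[10,0,-1.37,-2.52,0,0,0],[10,0,-1.37,-2.52,0,0,0],[10,0,-1.37,-2.52,0,0,0],[10,0,-1.37,-2.52,0,0,0],[10,0,-1.37,-2.52,0,0,0]])

```text
time_s: 12.6
tool_pos: [0.5994, -0.0235, 0.1342]
tool_rot: [179.3, 0.0, 111.7]
force: [14.5, 3.8, -8.4]
grip_width: 0.0214
```

Call:
send_rows(plan=[[10,0,-0.67,-2.79,0,0,0],[10,0,-0.67,-2.79,0,0,0],[10,0,-0.67,-2.79,0,0,0],[10,0,-0.67,-2.79,0,0,0],[10,0,-0.67,-2.79,0,0,0]])

```text
time_s: 13.1
tool_pos: [0.5959, -0.0248, 0.1474]
tool_rot: [179.3, 0.0, 111.7]
force: [15.4, 3.0, -11.8]
grip_width: 0.0209
```

Call:
send_rows(plan=[[10,0,0.08,-2.87,0,0,0],[10,0,0.08,-2.87,0,0,0],[10,0,0.08,-2.87,0,0,0],[10,0,0.08,-2.87,0,0,0],[10,0,0.08,-2.87,0,0,0]])

```text
time_s: 13.6
tool_pos: [0.5956, -0.0249, 0.1607]
tool_rot: [179.4, -0.0, 111.7]
force: [16.1, 3.8, -16.3]
grip_width: 0.0211
```

Call:
send_rows(plan=[[10,0,0.4,2.87,0,0,0],[10,0,0.4,2.87,0,0,0],[10,0,0.4,2.87,0,0,0],[10,0,0.4,2.87,0,0,0],[10,0,0.4,2.87,0,0,0]])

```text
time_s: 14.1
tool_pos: [0.5958, -0.0249, 0.1487]
tool_rot: [179.6, 0.0, 111.7]
force: [5.4, 1.6, 2.1]
grip_width: 0.0212
```

Call:
send_rows(plan=[[10,0,0.67,2.79,0,0,0],[10,0,0.67,2.79,0,0,0],[10,0,0.67,2.79,0,0,0],[10,0,0.67,2.79,0,0,0],[10,0,0.67,2.79,0,0,0]])

```text
time_s: 14.6
tool_pos: [0.5989, -0.0237, 0.1351]
tool_rot: [179.6, 0.0, 111.6]
force: [5.1, 3.7, 3.0]
grip_width: 0.0211
```

Call:
send_rows(plan=[[10,0,1.37,2.52,0,0,0],[10,0,1.37,2.52,0,0,0],[10,0,1.37,2.52,0,0,0],[10,0,1.37,2.52,0,0,0],[10,0,1.37,2.52,0,0,0]])

```text
time_s: 15.1
tool_pos: [0.6052, -0.0213, 0.1228]
tool_rot: [179.7, 0.0, 111.6]
force: [4.5, 2.4, 6.1]
grip_width: 0.0214
```

Call:
send_rows(plan=[[10,0,1.98,2.08,0,0,0],[10,0,1.98,2.08,0,0,0],[10,0,1.98,2.08,0,0,0],[10,0,1.98,2.08,0,0,0],[10,0,1.98,2.08,0,0,0]])

```text
time_s: 15.6
tool_pos: [0.614, -0.0178, 0.1126]
tool_rot: [179.7, 0.0, 111.6]
force: [3.0, 2.1, 8.7]
grip_width: 0.0208
```

Call:
send_rows(plan=[[10,0,2.45,1.5,0,0,0],[10,0,2.45,1.5,0,0,0],[10,0,2.45,1.5,0,0,0],[10,0,2.45,1.5,0,0,0],[10,0,2.45,1.5,0,0,0]])

```text
time_s: 16.1
tool_pos: [0.6247, -0.0136, 0.1053]
tool_rot: [179.8, 0.0, 111.6]
force: [0.7, 2.0, 9.6]
grip_width: 0.0208
```

Call:
send_rows(plan=[[10,0,2.75,0.82,0,0,0],[10,0,2.75,0.82,0,0,0],[10,0,2.75,0.82,0,0,0],[10,0,2.75,0.82,0,0,0],[10,0,2.75,0.82,0,0,0]])

```text
time_s: 16.6
tool_pos: [0.6363, -0.0091, 0.1011]
tool_rot: [180.0, 0.0, 111.6]
force: [-3.2, 0.7, 12.0]
grip_width: 0.0213
```

Call:
send_rows(plan=[[10,0,2.85,0.38,0,0,0],[10,0,2.85,0.38,0,0,0],[10,0,2.85,0.38,0,0,0],[10,0,2.85,0.38,0,0,0],[10,0,2.85,0.38,0,0,0]])

```text
time_s: 17.1
tool_pos: [0.6486, -0.0043, 0.0999]
tool_rot: [-179.9, 0.1, 111.6]
force: [-7.9, -0.7, 18.0]
grip_width: 0.0213
```

Call:
send_rows(plan=[[10,0,2.85,-0.38,0,0,0],[10,0,2.85,-0.38,0,0,0],[10,0,2.85,-0.38,0,0,0],[10,0,2.85,-0.38,0,0,0],[10,0,2.85,-0.38,0,0,0]])

```text
time_s: 17.6
tool_pos: [0.6596, 0.0, 0.1016]
tool_rot: [-179.6, 0.0, 111.6]
force: [-13.8, -1.4, 20.8]
grip_width: 0.0214
```

Call:
send_rows(plan=[[10,0,2.65,-1.1,0,0,0],[10,0,2.65,-1.1,0,0,0],[10,0,2.65,-1.1,0,0,0],[10,0,2.65,-1.1,0,0,0],[10,0,2.65,-1.1,0,0,0]])

```text
time_s: 18.1
tool_pos: [0.6689, 0.0037, 0.1053]
tool_rot: [-179.1, -0.0, 111.5]
force: [-17.9, -3.5, 17.5]
grip_width: 0.0211
```

Call:
send_rows(plan=[[10,0,2.28,-1.75,0,0,0],[10,0,2.28,-1.75,0,0,0],[10,0,2.28,-1.75,0,0,0],[10,0,2.28,-1.75,0,0,0],[10,0,2.28,-1.75,0,0,0]])

```text
time_s: 18.6
tool_pos: [0.6773, 0.007, 0.1111]
tool_rot: [-178.8, -0.1, 111.5]
force: [-19.0, -4.2, 7.7]
grip_width: 0.0208
```

Call:
send_rows(plan=[[10,0,1.75,-2.28,0,0,0],[10,0,1.75,-2.28,0,0,0],[10,0,1.75,-2.28,0,0,0],[10,0,1.75,-2.28,0,0,0],[10,0,1.75,-2.28,0,0,0]])

```text
time_s: 19.1
tool_pos: [0.6856, 0.0103, 0.1197]
tool_rot: [-178.8, -0.2, 111.5]
force: [-11.7, -3.1, -4.5]
grip_width: 0.0209
```

Call:
send_rows(plan=[[10,0,1.1,-2.65,0,0,0],[10,0,1.1,-2.65,0,0,0],[10,0,1.1,-2.65,0,0,0],[10,0,1.1,-2.65,0,0,0],[10,0,1.1,-2.65,0,0,0]])

```text
time_s: 19.6
tool_pos: [0.6928, 0.0131, 0.1318]
tool_rot: [-179.1, -0.2, 111.6]
force: [-4.9, -2.0, -11.7]
grip_width: 0.0207
```

```bash
python3 - <<'E'
import d
F=d.F+'''
.6262 -.013 .1047 11.5 3.9 -2.5
.615 -.0174 .112 12 3.9 -5
.6058 -.021 .122 13.3 3.9 -7
.5994 -.0235 .1342 14.5 3.8 -8.4
.5959 -.0248 .1474 15.4 3 -11.8
.5956 -.0249 .1607 16.1 3.8 -16.3'''
B='''.5958 -.0249 .1487 5.4 1.6 2.1
.5989 -.0237 .1351 5.1 3.7 3
.6052 -.0213 .1228 4.5 2.4 6.1
.614 -.0178 .1126 3 2.1 8.7
.6247 -.0136 .1053 .7 2 9.6
.6363 -.0091 .1011 -3.2 .7 12
.6486 -.0043 .0999 -7.9 -.7 18
.6596 0 .1016 -13.8 -1.4 20.8
.6689 .0037 .1053 -17.9 -3.5 17.5
.6773 .007 .1111 -19 -4.2 7.7
.6856 .0103 .1197 -11.7 -3.1 -4.5
.6928 .0131 .1318 -4.9 -2 -11.7'''
d.go(F,B)
E
```

```text
centre [599.40621424 173.72002817] res [-0.   0.   0.  -0.   0.   0.1  0.1  0.1 -0.  -0.1 -0.1 -0.2 -0.1 -0.1
  0.   0.1 -0.   0.  -0.   0.   0.   0.1  0.2  0.2  0.2 -0.1 -0.2 -0.3]
th 63 dir 1  Tdrive 1.5  Nout -5.1
th 78 dir 1  Tdrive 1.1  Nout -4.2
th 93 dir 1  Tdrive 1.3  Nout -1.8
th 108 dir 1  Tdrive 3.1  Nout 2.8
th 123 dir 1  Tdrive 3.2  Nout 11.7
th 136 dir 1  Tdrive 5.7  Nout 16.6
th 148 dir 1  Tdrive 5.7  Nout 16.2
th 160 dir 1  Tdrive 6.6  Nout 11.1
th 174 dir 1  Tdrive 9.1  Nout 4.0
th 189 dir 1  Tdrive 9.7  Nout -0.4
th 204 dir 1  Tdrive 12.1  Nout 2.6
th 218 dir 1  Tdrive 13.0  Nout 3.9
th 233 dir 1  Tdrive 13.9  Nout 6.8
th 248 dir 1  Tdrive 13.4  Nout 10.6
th 262 dir 1  Tdrive 13.8  Nout 13.6
th 276 dir 1  Tdrive 14.5  Nout 18.0
th 263 dir -1  Tdrive -1.4  Nout 5.8
th 249 dir -1  Tdrive -0.6  Nout 6.8
th 234 dir -1  Tdrive -2.0  Nout 7.7
th 220 dir -1  Tdrive -2.8  Nout 9.0
th 205 dir -1  Tdrive -2.9  Nout 9.3
th 192 dir -1  Tdrive -5.1  Nout 11.2
th 178 dir -1  Tdrive -6.9  Nout 18.3
th 165 dir -1  Tdrive -7.7  Nout 23.5
th 154 dir -1  Tdrive -8.6  Nout 23.5
th 143 dir -1  Tdrive -10.8  Nout 17.7
th 130 dir -1  Tdrive -11.2  Nout 6.3
th 115 dir -1  Tdrive -12.8  Nout -0.2
fric 7.769028812770981 amp 6.456775152190848 res [ 0.  -0.3 -0.3  0.7 -0.2  1.1 -0.2 -0.6  0.4 -0.6  0.3  0.   0.1 -0.8
 -0.4  0.7 -0.1  0.8 -0.2 -0.3  0.7 -0.2 -0.6  0.1  0.4 -0.6  0.3 -0.1]
rotor for heavy-down 165.22535956007758
```

Call:
send_rows(plan=[[10,0,-1.54,2.42,0,0,0],[10,0,-1.54,2.42,0,0,0],[10,0,-1.54,2.42,0,0,0],[10,0,-1.54,2.42,0,0,0],[10,0,-1.54,2.42,0,0,0]])

```text
time_s: 20.1
tool_pos: [0.6901, 0.012, 0.1259]
tool_rot: [-179.8, -0.0, 111.6]
force: [-3.3, 0.8, 5.4]
grip_width: 0.021
```

Call:
send_rows(plan=[[10,0,-2.12,1.94,0,0,0],[10,0,-2.12,1.94,0,0,0],[10,0,-2.12,1.94,0,0,0],[10,0,-2.12,1.94,0,0,0],[10,0,-2.12,1.94,0,0,0]])

```text
time_s: 20.6
tool_pos: [0.6831, 0.0093, 0.1165]
tool_rot: [179.8, 0.0, 111.6]
force: [6.1, 2.4, 0.6]
grip_width: 0.0213
```

Call:
send_rows(plan=[[10,0,-2.55,1.33,0,0,0],[10,0,-2.55,1.33,0,0,0],[10,0,-2.55,1.33,0,0,0],[10,0,-2.55,1.33,0,0,0],[10,0,-2.55,1.33,0,0,0],[10,0,0,0,0,0,0]])

```text
time_s: 21.2
tool_pos: [0.6718, 0.0048, 0.1074]
tool_rot: [179.7, -0.0, 111.6]
force: [11.8, 2.8, -12.0]
grip_width: 0.0213
```

```bash
cat > th.py <<'E'
from h import *
o=env.get_obs();p=o['tool_pos'];a=np.radians(111.6);e=np.array([np.sin(a),-np.cos(a)])
print(o['time_s'],'th',np.degrees(np.arctan2(p[:2]@e*1e3-599.4,p[2]*1e3+18.7-173.7)),o['force'],o['grip_width'],np.abs(o['joint_velocities']).max())
E
python3 th.py
```

```text
21.2 th 150.464862836488 [ 11.83383868   2.80669763 -12.03027324] 0.021293256364791128 0.3945336235350306
```

Call:
send_rows(plan=[[10,0,-2.66,1.4,0,0,0],[10,0,-2.66,1.4,0,0,0],[10,0,-2.66,1.4,0,0,0],[10,0,-2.66,1.4,0,0,0],[10,0,-2.66,1.4,0,0,0],[10,0,0,0,0,0,0],[10,0,0,0,0,0,0],[10,0,0,0,0,0,0]])

```text
time_s: 22.0
tool_pos: [0.6587, -0.0003, 0.1018]
tool_rot: [179.8, -0.0, 111.6]
force: [6.8, 2.0, -4.1]
grip_width: 0.0214
```

```bash
python3 th.py; python3 look.py fin
```

```text
22.0 th 166.3920591201753 [ 6.82316619  2.0076388  -4.10895279] 0.021418674260692726 0.1263117287411226
[ 6.58675442e-01 -3.11348348e-04  1.01735088e-01] [ 1.79845894e+02 -2.46893667e-02  1.11623212e+02] [ 7.63330771  1.4097094  -3.9301799 ]
[339.16814356 249.60537498] [320.24990689 165.55343824]
```

View pics/fin.png

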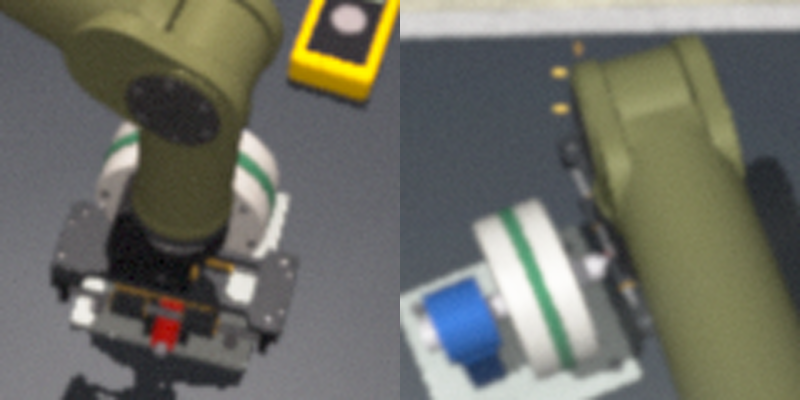

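```bash
python3 -c "
from h import *
env.sign_off()"; python3 th.py
```

```text
the job is handed in; nothing more can be done
the job is handed in; nothing more can be done
```

The heavy side is now at the bottom, about 1° from straight down by my estimate, and I handed the job in at about 22 s. The gripper was still closed on the crank handle and holding it still.

- **Feeling the weight:** I worked the handle slowly from about 45° to 276°, more than half a turn, then back to 115°. The fit gave 7.8 N of friction and a 6.5 N weight at the handle, both close to the figures you gave. It puts the heavy side at the bottom when the rotor is at about 165°. The fit on the forward sweep's first part alone had said 158°, which differs by 7°, still within the 15° allowed.
- **Final position:** the last reading put the rotor at 166.4°, with the fingers 21.4 mm apart on the 22 mm handle. Forces on the tool were about 8 N and there was almost no joint movement.
- **Other things on the bench:** the last picture shows the handle still in the fingers and the meter where it was. I did not re-check the red cup, screwdriver or blue tin at the end, but the arm stayed well above them and the only contact was with the handle.
- **Disagreement:** the fitted height of the handle's circle came out about 4 mm above the 170 mm given. I took this as the handle sitting slightly off-centre in the fingers; it does not affect the angle result.

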